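Sort quick-thread clamp screws by thread hand with a slanting test nut

TASK

Two clamp screws of unknown thread hand are left in the grey rack. Take them one at a time and try each in the slanting brass test nut, which has a right-hand thread: offer it straight and turn it clockwise with a light push; a right-hand screw winds in (let it go about a centimetre and a half down the thread), a left-hand one stops against the thread and must not be forced. Take it out again and stand it, head up, in a free well of the green tray if it is right-handed or of the red tray if left-handed before you try the other; the screw already in the green tray stays, and the bottles, jar and other things are left where they stand.

Things in the scene. Friction and masses are not known exactly. Their poses are not given: they have to be found in the camera images.
- screw_1: Clamp screw 130 mm long, 0.16 kg, standing in the rack nose down. Origin: centre of the flat nose end; z along its axis to the head. Black square head 32 x 32 mm, z = 90 to 130, faces along own x and y; collar 31 mm diameter, z = 84 to 90; shank 18 mm diameter; raised coarse thread 29 mm over the crests, z = 12 to 44; plain nose below. Same again after a quarter turn about z.
- screw_2: Clamp screw, also in the rack; as screw_1 in size, looks and frame. Thread of all: four starts, advancing 14 mm per rad of turn. screw_1 and screw_2 may each be right- or left-handed; which is not told: a trial in the nut (or a close look at the slant of the thread) shows it.
- screw_3: Clamp screw, as screw_1 in size, looks and frame, already tested: right-handed. It stands in a well of the green tray and stays there.
- rack: Grey rack fixed to the bench, 56 x 110 x 75 mm, two wells 40 x 45 mm in a row along own y, 50 mm apart, well floor 20 mm above the bench; a screw stands loosely in each, heads about 18 mm apart, too close for a finger between: grip across the row (along own x). Origin at the centre of its underside, z up.
- test_nut: Brass hexagonal test nut, 50 mm tall, 60 mm wide over corners, on a grey stand (round foot 108 mm wide, fixed). Origin: centre of its underside, 56 mm above the bench; z along its axis out of the mouth, slanted 30 degrees from vertical, up and to the left; own y level. Bore 34 mm wide, closed below z = 0, with four right-hand thread ribs from z = 26 to 44.
- nut_mouth (a point): Centre of the test nut's mouth, z = 50 mm in the nut's frame. 24 mm clear between facing ribs. Side clearance of a screw's thread in the bore 2 mm. A screw on the nut's axis, nose at nut z = 33 mm, its x or y axis parallel to the nut's x, is just short of the ribs and midway between them (about 0.25 rad to spare either way).
- nut_start (a point): Point on the nut's axis at nut z = 33 mm, where the nose of a screw is when its thread meets the ribs. From there a right-hand screw goes down 14 mm per rad turned clockwise (seen from its head), freely to a nose height of 8 mm or less; a left-hand screw sticks at a nose height of 24 to 33 mm, however it is turned.
- green_tray: Green plastic tray fixed to the bench, 124 x 66 x 71 mm, walls 5 mm, well floor 20 mm above the bench, divided into two open wells 52 x 50 mm side by side along own x, their centres at x = -28 and +28 mm, y = 0; origin at the centre of its underside, z up. For right-hand screws.
- red_tray: Red plastic tray fixed to the bench, 124 x 66 x 71 mm, walls 5 mm, well floor 20 mm above the bench, divided into two open wells 52 x 50 mm side by side along own x, their centres at x = -28 and +28 mm, y = 0; origin at the centre of its underside, z up. For left-hand screws.
- amber_bottle: Bystander: amber reagent bottle, 66 mm diameter, 121 mm tall, loose, origin at the centre of its underside.
- white_bottle: Bystander: white reagent bottle with a blue cap, 52 mm diameter, 89 mm tall, loose, origin at the centre of its underside.
- specimen_jar: Bystander: white jar with a yellow lid, 62 mm diameter, 69 mm tall, loose, origin at the centre of its underside.
- spray_bottle: Bystander: spray bottle, 56 x 120 mm, 272 mm tall, loose, origin at the centre of its underside; stands at the right end of the work.
- tip_case: Bystander: teal and clear pipette-tip case, 73 x 118 x 67 mm, loose, origin at the centre of its underside; stands at the left end of the work.
There are look-alikes about, which are no part of the job. What is shaped like the screw_2 but orange is not meant.

How it is judged:
On the way, in this order (a step that is already met when the one before it is completed fails the run):
1. one of the screws is tried in the test nut: a right-hand one wound down to a nose height under 22 mm, a left-hand one pressed (over 1 N) against the thread on the nut's axis (((x of screw_1 in the frame of test_nut between -0.006 and 0.006 m and y of screw_1 in the frame of test_nut between -0.006 and 0.006 m and angle between the z axis of screw_1 and the z axis of test_nut, either way round below 0.2 rad and z of screw_1 in the frame of test_nut between -0.005 and 0.022 m) or (x of screw_2 in the frame of test_nut between -0.006 and 0.006 m and y of screw_2 in the frame of test_nut between -0.006 and 0.006 m and angle between the z axis of screw_2 and the z axis of test_nut, either way round below 0.2 rad and z of screw_2 in the frame of test_nut between -0.005 and 0.036 m and contact force between screw_2 and test_nut above 1 N))), for 0.1 s.
2. that screw stands in its right tray and the other is tried in the same way ((((x of screw_1 in the frame of green_tray between -0.056 and 0.056 m and y of screw_1 in the frame of green_tray between -0.027 and 0.027 m and z of screw_1 in the frame of green_tray below 0.035 m and angle between screw_1's own z axis and vertical below 0.35 rad and linear speed of screw_1 below 0.03 m/s) and (x of screw_2 in the frame of test_nut between -0.006 and 0.006 m and y of screw_2 in the frame of test_nut between -0.006 and 0.006 m and angle between the z axis of screw_2 and the z axis of test_nut, either way round below 0.2 rad and z of screw_2 in the frame of test_nut between -0.005 and 0.036 m and contact force between screw_2 and test_nut above 1 N)) or ((x of screw_2 in the frame of red_tray between -0.056 and 0.056 m and y of screw_2 in the frame of red_tray between -0.027 and 0.027 m and z of screw_2 in the frame of red_tray below 0.035 m and angle between screw_2's own z axis and vertical below 0.35 rad and linear speed of screw_2 below 0.03 m/s) and (x of screw_1 in the frame of test_nut between -0.006 and 0.006 m and y of screw_1 in the frame of test_nut between -0.006 and 0.006 m and angle between the z axis of screw_1 and the z axis of test_nut, either way round below 0.2 rad and z of screw_1 in the frame of test_nut between -0.005 and 0.022 m)))), for 0.1 s.
At the end, for the whole second after the job is handed in: Every right-hand screw (also the one that was there) stands in a well of the green tray and every left-hand screw in a well of the red tray, nose on the floor (nose under 35 mm above the tray's underside), head up, leaning less than 20 degrees (0.35 rad), released and at rest (under 0.03 m/s) (x of screw_1 in the frame of green_tray between -0.056 and 0.056 m and y of screw_1 in the frame of green_tray between -0.027 and 0.027 m and z of each of screw_1, screw_3 in the frame of green_tray below 0.035 m and angle between each of screw_1, screw_2, screw_3's own z axis and vertical below 0.35 rad and linear speed of each of screw_1, screw_2, screw_3 below 0.03 m/s and x of screw_2 in the frame of red_tray between -0.056 and 0.056 m and y of screw_2 in the frame of red_tray between -0.027 and 0.027 m and z of screw_2 in the frame of red_tray below 0.035 m and x of screw_3 in the frame of green_tray between -0.056 and 0.056 m and y of screw_3 in the frame of green_tray between -0.027 and 0.027 m); the robot touches nothing.
It fails at once if a bystander is shifted by more than 25 mm or knocked over (distance of any of amber_bottle, white_bottle, specimen_jar, spray_bottle, tip_case from where it was at the start of the episode above 0.025 m or angle between any of amber_bottle, white_bottle, specimen_jar, spray_bottle, tip_case's own z axis and vertical above 0.4 rad).
It fails at once if a screw is forced against the test nut (over 150 N) (contact force between any of screw_1, screw_2 and test_nut above 150 N).
It fails at once if a screw is dropped or laid flat (tilted more than 1.2 rad) (angle between any of screw_1, screw_2, screw_3's own z axis and vertical above 1.2 rad).
It also fails if it takes over 72 s, if anything falls off the work surface, if the arm or the gripper's body presses on something with over 40 N, if the wrist force passes 120 N, or if a joint passes its speed limit or range.

ROBOT

A 6-joint arm with a two-finger parallel gripper is mounted at the origin on a cart in front of the work surface, level with it; the furniture and walls round the work are solid. World frame = base frame: x ahead of the robot, y to its left, z up, the work surface at z = 0. Lengths are in m, angles in rad, forces in N, time in s.
With the tool pointing down it reaches from about 0.35 to 0.725 m from the base axis. Payload 4.3 kg.
Tool frame: the origin (TCP) lies between the finger pads; the fingertips stand 25 mm ahead of it and the grasp point (between the pads) lies 6 mm ahead of it; z points along the fingers, y is the line along which they close (so a half turn about z gives the same grasp; the last joint's range is limited). The gripper opens to 85 mm and grips with 20 to 120 N. Pads are 22 mm wide; open, the fingers measure 114 mm over their backs; the gripper's body (76 mm by 85 mm) begins 54 mm behind the grasp point. The pads swing forward as they close: fully open they stand 13 mm farther back than shut.
Start: joints at [-1.398, 0.377, 0.081, 1.274, 0, 1.46], TCP at [0.16, -0.552, 0.256] pointing down, gripper open.
Joint ranges: [-2.72, 2.72], [-0.84, 1.66], [-1.02, 1.22], [-1.77, 2.12], [-1.37, 1.28], [-3.14, 3.14]. Speed limits (rad/s): [2.57, 2.57, 3.14, 3.14, 3.14, 3.14].

INTERFACE

Orientations are given as a unit quaternion [x, y, z, w].
In Python, from rig import * gives the robot as it stands. Calls block until the motion is done:
- move_ptp(position, orientation): joint-space move of the TCP to a pose.
- move_l(position, rotation=None, vel=0.15, until_force=None): straight line of the TCP; rotation=None keeps the orientation; vel is the mean speed in m/s. With until_force (N) it stops when the force on the tool has changed by that much, and returns True; else False.
- move_j(angles): joint-space move.
- open_gripper() and clamp(newtons=None): open the fingers fully, or close them until they stop; newtons is the grip in N (None keeps the last).
- sleep(seconds).
- ik(position, orientation): joint angles nearest the present ones, or None.
- capture(name): name is "scene" or "top" or "wrist"; returns a dict with "image" (420x560x3 uint8, blue, green, red), "camera_matrix" (3x3 intrinsics, pixels), "position" and "orientation" of the camera in the world. Camera axes: x right, y down, z forward; pixel columns grow to the right and rows downward; lengths in m; the calibration is good to about 2 mm. A picture is of the moment at which its call begins. There is no depth.
A pose or a line that the arm cannot do raises PlanningError and nothing moves.
- job_done(): hands the job in; it is judged then, once.
Trained networks look in a picture, given as the dict that the camera call returned (one of the last four; its "shot" number tells which), for a name from the list of things; names that differ only in an ending like _2 or _b are one class to them, and where a whole thing is asked for, a point or a joint stands for the part that bears it (a point fixed in the world has none). Each returns a list of dicts, best first, with "score" (0 to 1); they miss things now and then, are a little off and sometimes report something else, mostly with a low value. They report only what shows in the picture. A call takes as long as a camera call. They do not tell look-alikes from the thing itself.
- outline_of(picture, thing): "mask" (420x560 bool, what is visible of it).
- landmark_of(picture, thing): "xyz" ([x, y, z] in m, in the coordinates of the camera as it stood for that picture, good to about 4 mm: a listed point, or the origin of a listed thing).
Readings, each from a call of its own:
- read_clock(): time.
- read_joint_positions(): joint angles.
- read_qvel(): joint speeds.
- read_effort(): joint torques, N m.
- read_eef_pos(): TCP position.
- read_tool_rot(): TCP orientation.
- read_force(): force on the tool from outside, world axes, zero at the start.
- read_moment(): the same for the moment, N m.
- read_gripper_width(): finger opening in m.
- read_gripper_force(): force on a finger pad.
Only numpy, scipy, OpenCV 4.12 (cv2) and the standard library are available. Lean on these libraries where they do the work, as an engineer would, in place of code of your own. Each camera call takes 0.05 s, during which the arm holds its last target. There are 200 camera calls.

## Working session

There is one attempt and no reset: what is moved stays moved. The work goes in short steps, each a Python script; the robot and the scene stay as the last script left them, time stands still between calls to the robot, and variables do not carry over. Pictures are saved under pics/ and viewed, at most 10 in all, crops included, and the job is handed in when it is done.

```bash
ls; mkdir -p pics; cat > h.py <<'E'
from rig import *
import numpy as np, cv2
from scipy.spatial.transform import Rotation as R
def w(p,xyz): return R.from_quat(p["orientation"]).apply(xyz)+np.array(p["position"])
def px(p,X):
    c=R.from_quat(p["orientation"]).inv().apply(np.array(X)-p["position"]); u=np.array(p["camera_matrix"])@c; return u[:2]/u[2]
def ray(p,uv,z):
    d=R.from_quat(p["orientation"]).apply(np.linalg.inv(p["camera_matrix"])@np.array([uv[0],uv[1],1.])); o=np.array(p["position"])
    return o+d*(z-o[2])/d[2]
E
python3 - <<'E'
from h import *
for n in ["scene","top"]:
    p=capture(n); cv2.imwrite(f"pics/{n}0.png",p["image"]); print(n,np.round(p["position"],3),np.round(R.from_quat(p["orientation"]).as_matrix()[:,2],2))
    for t in ["screw_1","rack","test_nut","nut_mouth","nut_start","green_tray","red_tray","amber_bottle","white_bottle","specimen_jar","spray_bottle","tip_case"]:
        for r in landmark_of(p,t)[:5]: 
            X=w(p,r["xyz"]);print(t,round(r["score"],2),np.round(X,3),np.round(px(p,X)))
E
```

```text
pics
scene [-0.059  0.868  1.252] [ 0.39 -0.53 -0.76]
screw_1 0.68 [ 0.536 -0.372  0.017] [333. 163.]
screw_1 0.66 [0.521 0.687 0.004] [163. 360.]
screw_1 0.52 [0.481 0.354 0.02 ] [240. 287.]
screw_1 0.5 [0.532 0.365 0.023] [226. 281.]
rack 0.61 [0.504 0.358 0.003] [234. 287.]
rack 0.43 [0.487 0.257 0.001] [256. 270.]
test_nut 0.47 [ 0.502 -0.124  0.058] [309. 194.]
nut_mouth 0.59 [ 0.499 -0.098  0.103] [307. 190.]
nut_mouth 0.44 [ 0.492 -0.257 -0.002] [328. 186.]
nut_start 0.75 [ 0.509 -0.552 -0.   ] [357. 147.]
nut_start 0.65 [ 0.503 -0.104  0.087] [307. 192.]
green_tray 0.78 [ 0.507 -0.38   0.003] [339. 167.]
red_tray 0.88 [0.51  0.142 0.   ] [269. 245.]
amber_bottle 0.77 [ 0.488  0.254 -0.001] [256. 269.]
white_bottle 0.58 [0.511 0.006 0.002] [289. 222.]
white_bottle 0.58 [ 0.506 -0.555 -0.001] [358. 147.]
white_bottle 0.54 [ 0.532 -0.37   0.02 ] [333. 164.]
specimen_jar 0.69 [ 0.485 -0.255 -0.005] [329. 187.]
spray_bottle 0.92 [ 0.504 -0.555  0.004] [358. 146.]
tip_case 0.93 [0.502 0.559 0.002] [196. 332.]
tip_case 0.57 [ 0.488  0.256 -0.002] [256. 270.]
top [-0.67   0.225  1.901] [ 0.55 -0.08 -0.83]
screw_1 0.71 [0.484 0.354 0.021] [203. 239.]
screw_1 0.58 [0.536 0.362 0.017] [201. 229.]
screw_1 0.56 [0.518 0.687 0.002] [124. 245.]
rack 0.6 [ 0.507  0.358 -0.   ] [202. 237.]
rack 0.28 [ 0.505 -0.111  0.081] [312. 213.]
test_nut 0.43 [ 0.506 -0.124  0.058] [315. 215.]
nut_mouth 0.52 [ 0.502 -0.095  0.101] [309. 211.]
nut_start 0.4 [ 0.501 -0.108  0.086] [312. 213.]
green_tray 0.59 [ 0.5   -0.559  0.002] [412. 210.]
red_tray 0.69 [0.512 0.141 0.001] [253. 229.]
amber_bottle 0.72 [ 0.494  0.257 -0.003] [227. 237.]
white_bottle 0.56 [ 0.502 -0.093  0.096] [308. 212.]
white_bottle 0.53 [0.514 0.007 0.002] [284. 225.]
specimen_jar 0.71 [ 0.494 -0.254  0.002] [344. 221.]
spray_bottle 0.73 [ 0.503 -0.556  0.003] [412. 210.]
tip_case 0.75 [0.505 0.557 0.003] [155. 244.]
tip_case 0.47 [ 0.504 -0.557  0.001] [412. 210.]
```

```bash
python3 - <<'E'
import cv2
a=cv2.imread("pics/scene0.png")[110:400,130:400]; cv2.imwrite("pics/s1.png",cv2.resize(a,None,fx=2,fy=2,interpolation=2))
E
```

```text
(no output)
```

View pics/s1.png

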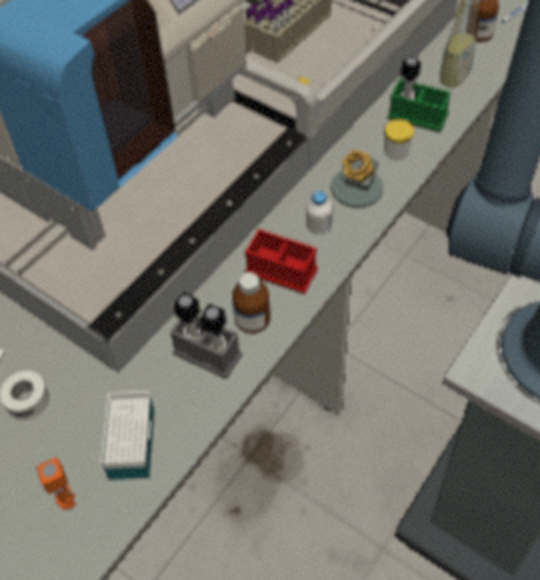

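```bash
cat >> h.py <<'E'
def ori(a,ydir):
    "tool quaternion: z along -a (a = screw axis up), y near ydir"
    z=-np.array(a,float)/np.linalg.norm(a); y=np.array(ydir,float); y-=y@z*z; y/=np.linalg.norm(y)
    return R.from_matrix(np.c_[np.cross(y,z),y,z]).as_quat()
def d(yaw): return np.array([np.cos(yaw),np.sin(yaw),0])
UP=np.array([0,0,1.])
E
python3 - <<'E'
from h import *
print(read_clock(),R.from_quat(read_tool_rot()).as_matrix().round(2).tolist())
for n,p,a in [("rack",(.51,.358,.25),UP),("red",(.51,.142,.25),UP),("green",(.48,-.385,.25),UP),("nut",(.503,-.05,.187),(0,.5,.866)),("nut+",(.503,0.0,.28),(0,.5,.866))]:
    for yaw in range(0,360,30):
        q=ik(p,ori(a,d(np.radians(yaw)))); print(n,yaw,None if q is None else np.round(q,2))
E
```

```text
1.3 [[0.96, 0.28, 0.0], [0.28, -0.96, -0.0], [-0.0, 0.0, -1.0]]
rack 0 [0.51 0.48 0.22 1.31 0.   2.08]
rack 30 [0.51 0.48 0.22 1.31 0.   1.56]
rack 60 [0.51 0.48 0.22 1.31 0.   1.03]
rack 90 [0.51 0.48 0.22 1.31 0.   0.51]
rack 120 [ 0.51  0.48  0.22  1.31  0.   -0.01]
rack 150 [ 0.51  0.48  0.22  1.31  0.   -0.54]
rack 180 [ 0.51  0.48  0.22  1.31  0.   -1.06]
rack 210 [ 0.51  0.48  0.22  1.31  0.   -1.58]
rack 240 [ 0.51  0.48  0.22  1.31  0.   -2.11]
rack 270 [ 0.51  0.48  0.22  1.31  0.   -2.63]
rack 300 [0.51 0.48 0.22 1.31 0.   3.13]
rack 330 [0.51 0.48 0.22 1.31 0.   2.6 ]
red 0 [ 0.15  0.29 -0.07  1.22  0.    1.72]
red 30 [ 0.15  0.29 -0.07  1.22  0.    1.2 ]
red 60 [ 0.15  0.29 -0.07  1.22  0.    0.68]
red 90 [ 0.15  0.29 -0.07  1.22  0.    0.15]
red 120 [ 0.15  0.29 -0.07  1.22  0.   -0.37]
red 150 [ 0.15  0.29 -0.07  1.22  0.   -0.9 ]
red 180 [ 0.15  0.29 -0.07  1.22  0.   -1.42]
red 210 [ 0.15  0.29 -0.07  1.22  0.   -1.94]
red 240 [ 0.15  0.29 -0.07  1.22  0.   -2.47]
red 270 [ 0.15  0.29 -0.07  1.22  0.   -2.99]
red 300 [ 0.15  0.29 -0.07  1.22  0.    2.77]
red 330 [ 0.
[... 1010 characters left out ...]
49]
nut 270 [ 0.06  0.32 -0.29  0.99 -0.52 -3.07]
nut 300 [ 0.06  0.32 -0.29  0.99 -0.52  2.62]
nut 330 [ 0.06  0.32 -0.29  0.99 -0.52  2.1 ]
nut+ 0 [ 0.16  0.3  -0.07  1.29 -0.52  1.75]
nut+ 30 [ 0.16  0.3  -0.07  1.29 -0.52  1.29]
nut+ 60 [ 0.16  0.3  -0.07  1.29 -0.52  0.77]
nut+ 90 [ 0.16  0.3  -0.07  1.29 -0.52  0.18]
nut+ 120 [ 0.16  0.3  -0.07  1.29 -0.52 -0.41]
nut+ 150 [ 0.16  0.3  -0.07  1.29 -0.52 -0.93]
nut+ 180 [ 0.16  0.3  -0.07  1.29 -0.52 -1.39]
nut+ 210 [ 0.16  0.3  -0.07  1.29 -0.52 -1.86]
nut+ 240 [ 0.16  0.3  -0.07  1.29 -0.52 -2.37]
nut+ 270 [ 0.16  0.3  -0.07  1.29 -0.52 -2.96]
nut+ 300 [ 0.16  0.3  -0.07  1.29 -0.52  2.73]
nut+ 330 [ 0.16  0.3  -0.07  1.29 -0.52  2.21]
```

```bash
python3 - <<'E'
from h import *
ims=[]
def tray(p,t,zz):
    m=outline_of(p,t)
    if not m: print("no mask");return
    c,_=cv2.findContours(m[0]["mask"].astype(np.uint8),0,2); c=max(c,key=cv2.contourArea)[:,0]
    P=np.array([ray(p,u,zz)[:2] for u in c],np.float32)
    print(t,"rect",cv2.minAreaRect(P))
for n,pos,ts in [("g",(.45,-.36,.36),["green_tray","screw_1"]),("n",(.45,-.1,.36),["test_nut","nut_mouth","nut_start"]),("r",(.45,.142,.36),["red_tray"]),("k",(.45,.358,.36),["rack","screw_1","amber_bottle"])]:
    move_ptp(pos,ori(UP,d(np.pi/2))); p=capture("wrist"); ims.append(p["image"]); print(n,read_clock(),np.round(p["position"],3),np.round(R.from_quat(p["orientation"]).as_matrix()[:,2],2))
    for t in ts:
        for r in landmark_of(p,t)[:4]:
            X=w(p,r["xyz"]);print(t,round(r["score"],2),np.round(X,4),np.round(px(p,X)))
    if "tray" in ts[0]: tray(p,ts[0],.071)
    if n=="k": tray(p,"rack",.075)
a=np.vstack([np.hstack(ims[:2]),np.hstack(ims[2:])]); cv2.imwrite("pics/w1.png",cv2.resize(a,(800,600),interpolation=cv2.INTER_AREA))
E
```

```text
g 3.2833 [ 0.385 -0.361  0.478] [ 0.26  0.   -0.97]
green_tray 0.65 [ 5.033e-01 -3.754e-01 -5.000e-04] [269. 195.]
screw_1 0.84 [ 0.535  -0.3719  0.0195] [272. 223.]
green_tray rect ((0.5019233822822571, -0.378127783536911), (0.12935250997543335, 0.06546902656555176), 12.665006637573242)
n 4.5 [ 0.385 -0.101  0.478] [ 0.26 -0.   -0.96]
nut_mouth 0.85 [ 0.5014 -0.1045  0.1021] [278. 216.]
nut_start 0.74 [ 0.5041 -0.1073  0.0877] [275. 214.]
r 5.6583 [0.385 0.141 0.478] [ 0.26 -0.   -0.97]
red_tray 0.97 [0.5085 0.1367 0.003 ] [278. 199.]
red_tray 0.19 [ 0.5082  0.362  -0.0055] [447. 197.]
red_tray rect ((0.5011907815933228, 0.13808855414390564), (0.12957702577114105, 0.06307676434516907), 11.74207592010498)
k 6.675 [0.385 0.357 0.479] [ 0.26 -0.   -0.96]
rack 0.92 [5.091e-01 3.625e-01 1.000e-04] [285. 199.]
screw_1 0.83 [0.5336 0.3627 0.0196] [286. 221.]
screw_1 0.64 [0.5166 0.6824 0.005 ] [529. 205.]
amber_bottle 0.88 [ 0.4847  0.2565 -0.0008] [204. 181.]
rack rect ((0.5012848377227783, 0.3577699065208435), (0.11635804921388626, 0.05120406672358513), 8.149310111999512)
```

View pics/w1.png

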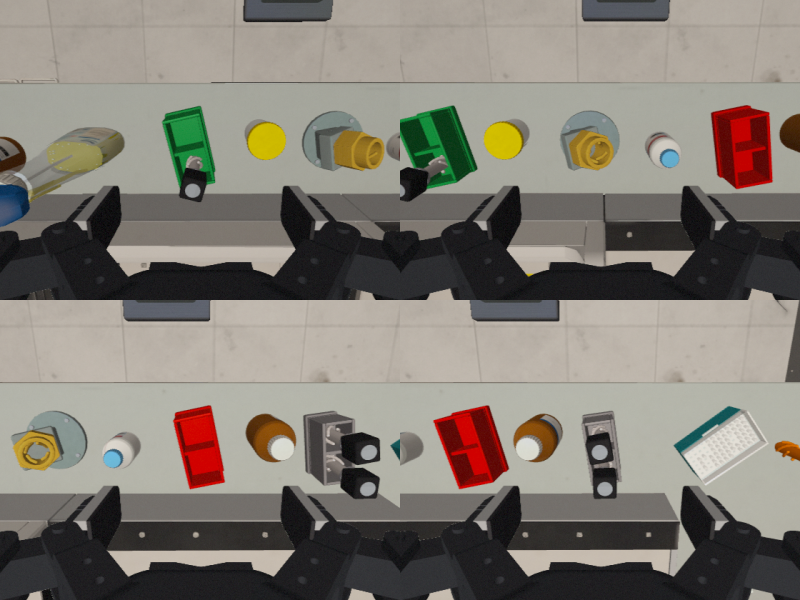

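```bash
python3 - <<'E'
from h import *
p=capture("wrist"); im=p["image"]; K=p["camera_matrix"]
o=[]
for X in [(.484,.354,.15),(.534,.363,.15)]:
    u=px(p,X); x,y=map(int,u); s=im[y-22:y+22,x-22:x+22].mean(2)
    m=(s>90).astype(np.uint8); n,l,st,ce=cv2.connectedComponentsWithStats(m)
    for i in range(1,n):
        if 60<st[i,4]<900: print(np.round(u),"blob",st[i],ray(p,ce[i]+[x-22,y-22],.15).round(4))
c1=im[150:310,210:350]
A=R.from_quat(read_tool_rot()); off=A.inv().apply(np.array(p["position"])-read_eef_pos()); print("off",off, "K",K)
a=np.array([0,.5,.8660]); b=np.array([.503,-.124,.056]); q=ori(a,d(np.pi/2))
t=b+.36*a-R.from_quat(q).apply(off); print(t); move_ptp(t,q)
p=capture("wrist"); np.savez("nut.npz",**{k:p[k] for k in ["image","camera_matrix","position","orientation"]})
for t in ["test_nut","nut_mouth","nut_start"]:
    for r in landmark_of(p,t)[:1]: print(t,round(r["score"],2),w(p,r["xyz"]).round(4),px(p,w(p,r["xyz"])).round())
u=px(p,b+.05*a); x,y=map(int,u); print(u,px(p,b),read_clock())
c2=p["image"][max(0,y-80):y+80,x-80:x+80]
f=lambda c:cv2.resize(c,(400,400*c.shape[0]//c.shape[1]),interpolation=2)
c1,c2=f(c1),f(c2);h=min(len(c1),len(c2)); cv2.imwrite("pics/c1.png",np.hstack([c1[:h],c2[:h]]))
E
```

```text
[278. 213.] blob [  0   0  12  44 310] [0.4875 0.3368 0.15  ]
[278. 213.] blob [ 12  11  23  22 382] [0.4837 0.355  0.15  ]
[278. 213.] blob [ 15  17  29  27 223] [0.4991 0.3635 0.15  ]
[288. 263.] blob [  0   0  44  44 706] [0.5401 0.3617 0.15  ]
[288. 263.] blob [ 11  13  22  20 342] [0.5344 0.3618 0.15  ]
off [ 0.06497435 -0.00047816 -0.11857616] K [[374.38450907   0.         280.90259532]
 [  0.         374.38450907 203.49339043]
 [  0.           0.           1.        ]]
[ 0.56797435 -0.00287529  0.2648317 ]
test_nut 0.81 [ 0.5035 -0.1203  0.0521] [286. 102.]
nut_mouth 0.66 [ 0.501  -0.1016  0.1003] [277.  98.]
nut_start 0.68 [ 0.506  -0.1076  0.0876] [278. 105.]
[280.27455115 101.02401807] [280.30214812 101.03403324] 8.5917
```

View pics/c1.png

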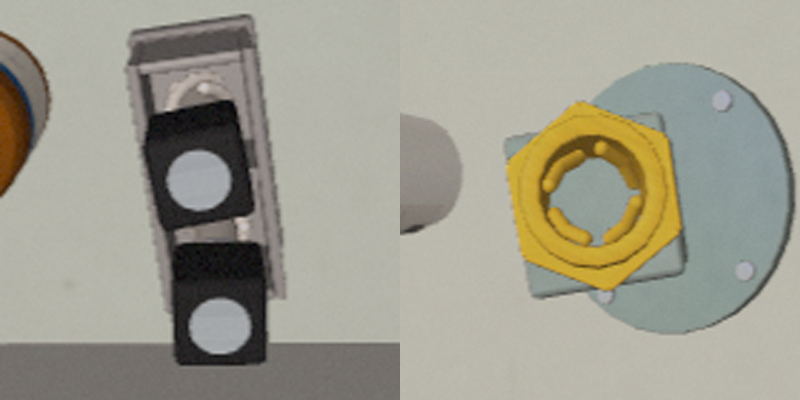

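```bash
python3 - <<'E'
from h import *
from scipy.optimize import least_squares
p=dict(np.load("nut.npz"))
V=np.array([(583,102),(667,137),(682,230),(608,290),(523,253),(511,165)],float); V=np.c_[200+(V[:,0]-400)/2.5,21+V[:,1]/2.5]
def model(v):
    az=v[3]; a=.5*d(az)+.866*UP; x=.866*d(az)-.5*UP; y=np.cross(a,x); b=np.array(v[:3])
    # image: down=+x world ; nut y = level
    return b,a,x,y
def res(v):
    b,a,x,y=model(v); P=[px(p,b+.05*a+.03*(np.cos(t)*x+np.sin(t)*y)) for t in np.radians([90,30,-30,-90,-150,150])]
    return (np.array(P)-V).ravel()
for fz in (True,False):
    f=(lambda v:np.r_[res(v),(v[2]-.056)*1e5]) if fz else res
    r=least_squares(f,[.503,-.124,.056,1.7]); b,a,x,y=model(r.x); print(r.x.round(4),np.abs(res(r.x)).max().round(2),"mouth",(b+.05*a).round(4),"start",(b+.033*a).round(4))
g=cv2.cvtColor(p["image"],cv2.COLOR_BGR2HSV); m=((g[...,0]>15)&(g[...,0]<32)&(g[...,1]>130)).astype(np.uint8)
c,h=cv2.findContours(m,cv2.RETR_CCOMP,2); 
big=max(c,key=cv2.contourArea); print("approx",cv2.approxPolyDP(cv2.convexHull(big),4,True)[:,0].tolist(), V.round(1).tolist())
E
```

```text
[ 0.5064 -0.1255  0.056   1.7441] 1.5 mouth [ 0.5021 -0.1009  0.0993] start [ 0.5036 -0.1093  0.0846]
[ 0.5063 -0.1293  0.0494  1.7434] 1.09 mouth [ 0.502  -0.1047  0.0927] start [ 0.5035 -0.1131  0.078 ]
approx [[270, 62], [307, 77], [312, 112], [284, 136], [248, 120], [243, 85]] [[273.2, 61.8], [306.8, 75.8], [312.8, 113.0], [283.2, 137.0], [249.2, 122.2], [244.4, 87.0]]
```

```bash
cat >> h.py <<'E'
B=np.array([.5055,-.1255,.056]); AZ=1.744; A=.5*d(AZ)+.866*UP; G=.118
NX=.866*d(AZ)-.5*UP; NY=np.cross(A,NX)
def nq(th=0.): return (R.from_quat(ori(A,d(AZ)))*R.from_rotvec([0,0,th])).as_quat()
def npos(s,dx=0,dy=0): return B+(s+G)*A+dx*NX+dy*NY
def pick(x,y,yaw):
    q=ori(UP,d(yaw)); move_ptp([x,y,.24],q); move_l([x,y,.138],vel=.12); clamp(60); print("w",read_gripper_width(),read_gripper_force())
    move_l([x,y,.31],vel=.2)
def snap(c,name,X,r=110):
    p=capture(c); x,y=map(int,px(p,X)); y0=max(0,y-r);x0=max(0,x-r); cv2.imwrite(f"pics/{name}.png",cv2.resize(p["image"][y0:y+r,x0:x+r],(500,500) if r<150 else None,fx=1,fy=1,interpolation=2)); print(name,"org",x0,y0,"target px",x,y); return p
E
python3 - <<'E'
from h import *
pick(.484,.355,np.radians(98))
move_ptp(npos(.12),nq()); move_l(npos(.07),vel=.1)
print(read_clock(),read_force(),read_gripper_width())
p=snap("wrist","n1",npos(.0)-G*A+.07*A)
X=[r for r in landmark_of(p,"screw_1")]
for r in X[:3]: 
    v=w(p,r["xyz"])-B; print(round(r["score"],2),(v@NX).round(4),(v@NY).round(4),(v@A).round(4))
q=capture("scene")
for r in landmark_of(q,"screw_1")[:4]: 
    v=w(q,r["xyz"])-B; print(round(r["score"],2),(v@NX).round(4),(v@NY).round(4),(v@A).round(4))
E
```

```text
w 0.03173881218428054 58.36633356520906
14.5583 [ 1.25632928  0.27239027 -1.24611219] 0.03154091841107398
n1 org 172 94 target px 282 204
0.96 0.0015 -0.0027 0.0688
0.57 0.721 -0.1539 0.3503
0.5 -0.0025 -0.0002 0.067
0.45 0.4284 -0.1151 0.2079
0.45 -0.1949 0.0142 -0.1544
```

View pics/n1.png

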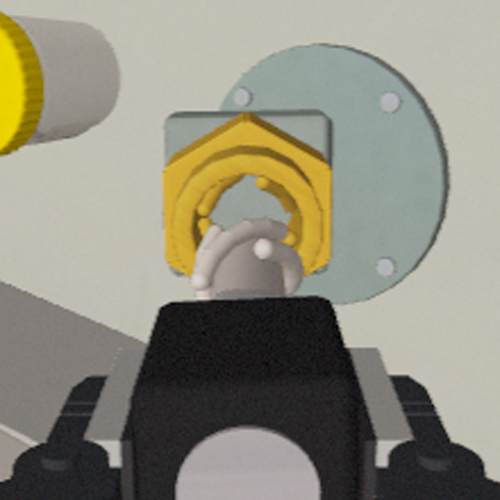

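```bash
cat >> h.py <<'E'
def s_now(): 
    v=np.array(read_eef_pos())-B; return (v@A-G).round(4),(v@NX).round(4),(v@NY).round(4)
def trial():
    r=move_l(npos(.035),vel=.04,until_force=8); print("insert",r,s_now(),read_force(),read_clock())
    if r: return None
    n=1.3
    r=move_l(npos(.033-.014*(n-.1)),nq(n),vel=.008,until_force=10); s=s_now(); f=read_force(); print("wind",r,s,f,"axial",np.dot(f,A),read_moment(),read_clock()); return s[0]
E
python3 - <<'E'
from h import *
print(trial())
E
```

```text
insert False (np.float64(0.0352), np.float64(-0.0001), np.float64(-0.0002)) [ 0.17920743  0.3001742  -2.14797036] 15.7833
wind False (np.float64(0.0162), np.float64(-0.0), np.float64(0.0002)) [-1.08355054 -0.98331784 -1.00939857] axial -1.2650727431596758 [ 0.43223539  0.27393435 -0.10179059] 18.2833
0.0162
```

```bash
cat >> h.py <<'E'
def place(x,y,yaw):
    q=ori(UP,d(yaw)); move_ptp([x,y,.29],q); r=move_l([x,y,.139],vel=.12,until_force=12); print("place",r,read_eef_pos(),read_gripper_width())
E
python3 - <<'E'
from h import *
move_l(npos(.035),nq(0),vel=.012,until_force=25); print(s_now(),read_force())
move_l(npos(.13),nq(0),vel=.15); print(read_clock(),read_gripper_width())
place(.4775,-.383,np.radians(100)); print(read_clock())
p=snap("wrist","g1",(.505,-.378,.1),140)
E
```

```text
(np.float64(0.035), np.float64(0.0001), np.float64(-0.0001)) [-0.98705204 -0.55056992 -1.88371191]
20.7833 0.031352792444824695
place False [ 0.47794622 -0.38344941  0.13972422] 0.03167821160126172
23.6
g1 org 143 164 target px 283 304
```

View pics/g1.png

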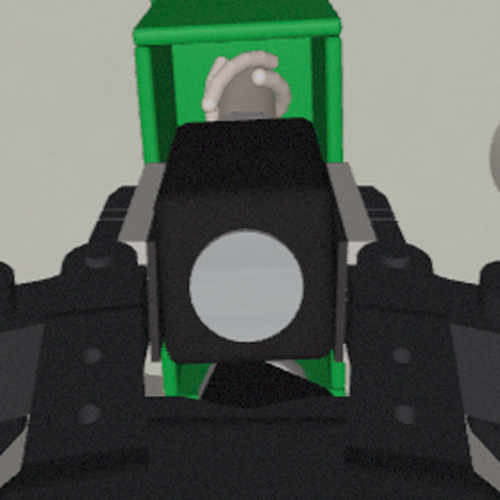

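```bash
python3 - <<'E'
from h import *
open_gripper(); move_l([.4775,-.383,.29],vel=.25)
p=capture("wrist")
for r in landmark_of(p,"screw_1")[:3]: print(round(r["score"],2),w(p,r["xyz"]).round(3))
c0=cv2.resize(p["image"],(400,300))
move_ptp([.49,.36,.31],ori(UP,d(np.radians(97)))); p=capture("wrist")
for r in landmark_of(p,"screw_1")[:3]: print(round(r["score"],2),w(p,r["xyz"]).round(3))
im=p["image"];x,y=map(int,px(p,(.534,.362,.15))); s=im[y-24:y+24,x-24:x+24].mean(2)
n,l,st,ce=cv2.connectedComponentsWithStats((s>90).astype(np.uint8))
for i in range(1,n):
    if 200<st[i,4]<1200: print("blob",st[i],ray(p,ce[i]+[x-24,y-24],.15).round(4))
cv2.imwrite("pics/k2.png",np.hstack([c0,cv2.resize(im,(400,300))])); print(read_clock())
E
```

```text
0.81 [ 0.479 -0.382  0.02 ]
0.75 [ 0.537 -0.375  0.022]
0.82 [0.513 0.682 0.003]
0.63 [0.509 0.134 0.005]
0.55 [0.534 0.365 0.018]
blob [  0   0  48  48 630] [0.5408 0.3607 0.15  ]
blob [ 11  13  26  24 497] [0.5342 0.3617 0.15  ]
27.8
```

View pics/k2.png

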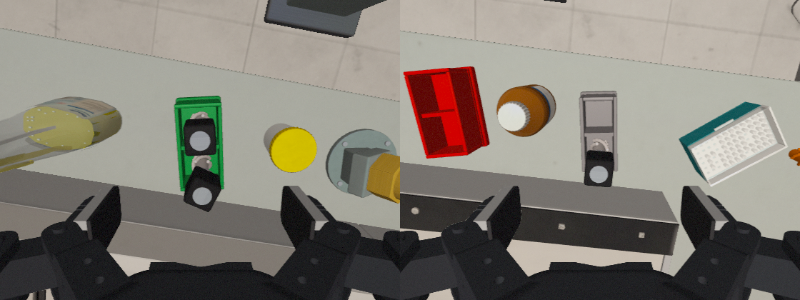

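```bash
python3 - <<'E'
from h import *
pick(.5342,.3622,np.radians(95))
move_ptp(npos(.12),nq()); move_l(npos(.07),vel=.12); print(read_clock())
p=capture("wrist")
for r in landmark_of(p,"screw_1")[:1]: 
    v=w(p,r["xyz"])-B; print(round(r["score"],2),(v@NX).round(4),(v@NY).round(4),(v@A).round(4))
print(trial())
snap("wrist","n2",npos(.07)-G*A)
sleep(.2); print(read_force(),read_gripper_width())
E
```

```text
w 0.0317418265149308 58.690283891628496
32.7583
0.65 0.0009 -0.0002 0.0712
insert False (np.float64(0.0352), np.float64(-0.0001), np.float64(-0.0002)) [ 1.03596431  1.48274684 -1.56728458] 33.8833
wind True (np.float64(0.0267), np.float64(-0.0008), np.float64(0.0006)) [-1.8466315  -0.01711658  4.31751428] axial 3.8896604143906837 [-0.3271995   0.3422511  -0.15567616] 35.1083
0.0267
n2 org 173 115 target px 283 225
[-1.54967672  0.4218959   5.20104034] 0.03163097382891552
```

View pics/n2.png

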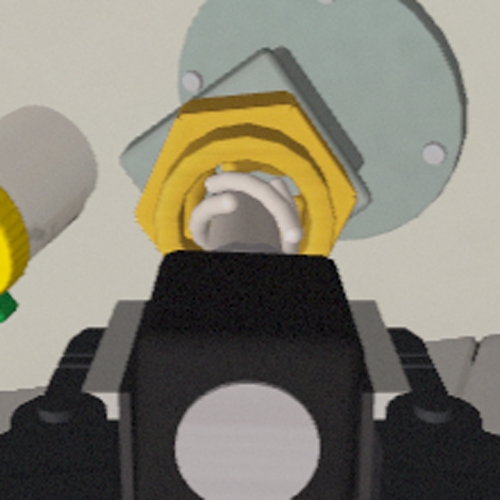

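```bash
python3 - <<'E'
from h import *
print(move_l(npos(.036),nq(0),vel=.015,until_force=25),s_now(),read_force())
move_l(npos(.13),nq(0),vel=.15); print(read_clock(),read_gripper_width())
place(.4805,.134,np.radians(100)); f=read_force(); print(f)
open_gripper(); move_l([.4805,.134,.30],vel=.2); p=capture("wrist")
for r in landmark_of(p,"screw_1")[:3]: print(round(r["score"],2),w(p,r["xyz"]).round(3))
cv2.imwrite("pics/r2.png",np.hstack([p["image"],capture("scene")["image"]])[:, 60:860][:420]); print(read_clock())
E
```

```text
False (np.float64(0.0358), np.float64(0.0002), np.float64(0.0001)) [ 0.09534721  1.20547397 -2.27424117]
36.9583 0.031525551710336136
place False [0.48106481 0.13404074 0.13944169] 0.0317744240271343
[-0.48800545 -0.21467058 -1.44835494]
0.84 [0.479 0.134 0.022]
40.675
```

View pics/r2.png

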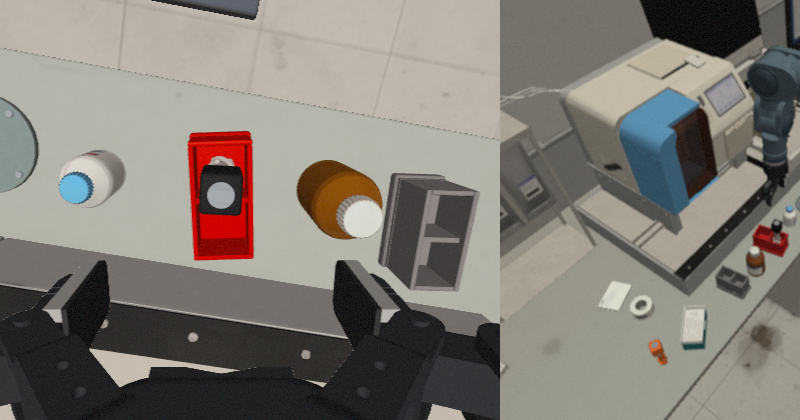

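The left-hand screw stands upright in the red tray's upper well (head at about pixel 221,190), the rack is empty, and the bottles have not moved.

```bash
python3 -c "
from rig import *
print(job_done())"
```

```text
the job is handed in; nothing more can be done
None
```

Both screws were tried in the test nut and the job is handed in, with no verdict reported back: the first wound in (right-hand) and stands in the green tray, the second stopped against the thread (left-hand) and stands in the red tray.

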